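# Unlock the coupling sleeve and slide it off the mixer spindle

## Task

Take the coupling sleeve off the small bench mixer so it can be cleaned: pull it up only lightly while turning it anticlockwise (seen from above; take a fresh grip if needed) until you feel the hidden cross-pin drop into the slots, then slide it straight up off the open end of the spindle. Never pull or twist hard against the pin, which is easily bent. Stand the sleeve upright in the steel tray, setting it down gently, let go, and leave the other things on the bench as they are.

Things in the scene. Friction and masses are not known exactly. Their poses are not given: they have to be found in the camera images.
- sleeve_center (a point): centre (half-way up, on the axis) of the coupling sleeve: round upright aluminium sleeve, 44 mm diameter, 60 mm tall, about 0.12 kg (varies), three dark bands near its foot (45 mm). It starts on the mixer's seat, round the spindle; z is its axis, up. Its 17 mm top hole leaves the spindle 2.5 mm play all round. It must be turned anticlockwise (from above) by an unknown 0.3 to 2.0 rad
- sleeve: the same sleeve; origin at the centre of its underside. Inside, out of sight: a wide chamber over a 5 mm thick floor with two opposite 8 mm slots. The spindle's 5 mm cross-pin sits in the chamber: the sleeve rises freely 6 mm, then its floor meets the pin unless the slots are in line with it within about 0.12 rad. Raised 17 mm, the floor is past the pin. Let go, it stays turned
- mixer: bench mixer: fixed grey housing 96 x 112 mm, 33 mm high, round seat on top (52 mm wide, 38 mm above the bench), upright 12 mm steel spindle, fixed below and open above. Origin: centre of its underside, on the spindle's axis; z up. A load of 20 N on the pin or spindle bends it. Gearing keeps the spindle from turning, at an angle that differs each time and cannot be told from the housing
- spindle_tip (a point): open upper end of the spindle, 110 mm above the bench; 12 mm of it stand out of the sleeve's top at the start. The spindle is sprung along its axis: pulled up by its pin it follows about 1 mm for every 2 N, up to 12 mm, and springs back down as soon as the slots reach the pin
- steel_tray: shallow loose steel tray on the bench, 154 x 244 mm (long side along its own y), rim 21 mm high, flat floor 138 x 228 mm lying 2 mm above the bench; origin at the centre of its underside
- beaker_100: bystander: glass beaker, 53 mm wide, 66 mm high; origin under its centre
- bottle_tris: bystander: brown bottle with red cap, 52 mm wide, 115 mm high; origin under its centre
- timer: bystander: flat white timer 62 x 68 x 21 mm; origin under its centre
- dropper_1: bystander: small white dropper bottle, 28 mm wide, 66 mm high; origin under its centre
- forceps: bystander: steel forceps, 132 x 16 x 9 mm, lying in the tray along the long side at the tray's -x; origin under its centre. The tray's middle is free
- marker_black: bystander: black and white marker lying flat, 138 mm long; origin under its centre
Not all that is in view belongs to the job. What is shaped like the sleeve but red is not meant.

How it is judged:
On the way, in this order (a step that is already met when the one before it is completed fails the run):
1. the sleeve has passed the pin and slides up the spindle (raised 20 mm or more, still on the spindle) (z of sleeve in the frame of mixer between 0.058 and 0.105 m and horizontal distance between sleeve and mixer below 0.006 m), for 0.05 s.
2. the sleeve is clear above the open end of the spindle (z of sleeve in the frame of mixer above 0.111 m and horizontal distance between sleeve and mixer below 0.06 m).
At the end, for the whole second after the job is handed in: the sleeve stands upright (within 0.1 rad) and at rest on the floor of the steel tray, inside its rim, and the tray lies flat on the bench (x of sleeve in the frame of steel_tray between -0.06 and 0.06 m and y of sleeve in the frame of steel_tray between -0.105 and 0.105 m and z of sleeve in the frame of steel_tray below 0.006 m and height (world z) of steel_tray below 0.004 m and height (world z) of sleeve_center above 0.027 m and angle between sleeve's own z axis and vertical below 0.1 rad and linear speed of sleeve below 0.02 m/s); the robot touches nothing.
It fails at once if the sleeve, raised off its seat, loads the spindle or its pin with more than 20 N (contact force between sleeve and mixer above 20 N and z of sleeve in the frame of mixer above 0.04 m).
It fails at once if the sleeve strikes the tray with more than 40 N (contact force between sleeve and steel_tray above 40 N).
It fails at once if the tray is shoved more than 40 mm (distance of steel_tray from where it was at the start of the episode above 0.04 m).
It fails at once if a bystander is moved more than 20 mm (distance of any of beaker_100, bottle_tris, timer, dropper_1, forceps, marker_black from where it was at the start of the episode above 0.02 m).
It also fails if it takes over 69 s, if anything falls off the work surface, if the arm or the gripper's body presses on something with over 40 N, if the wrist force passes 120 N, or if a joint passes its speed limit or range.

## Robot

A 6-joint arm with a two-finger parallel gripper is mounted at the origin on a cart in front of the work surface, level with it; the furniture and walls round the work are solid. World frame = base frame: x ahead of the robot, y to its left, z up, the work surface at z = 0. Lengths are in m, angles in rad, forces in N, time in s.
With the tool pointing down it reaches from about 0.325 to 0.875 m from the base axis. Payload 4.4 kg.
Tool frame: the origin (TCP) lies at the very end of the fingers, on their centre line; the grasp point (between the pads) lies 19 mm behind it; z points along the fingers, y is the line along which they close (so a half turn about z gives the same grasp; the last joint's range is limited). The gripper opens to 85 mm and grips with 20 to 120 N. Pads are 22 mm wide; open, the fingers measure 114 mm over their backs; the gripper's body (76 mm by 85 mm) begins 54 mm behind the grasp point. The pads swing forward as they close: fully open they stand 13 mm farther back than shut.
Start: joints at [-1.421, 0.207, 1.542, -0, 1.393, -0.15], TCP at [0.17, -0.549, 0.231] pointing down, gripper open.
Joint ranges: [-2.73, 2.73], [-0.86, 2.22], [0.23, 2.46], [-1.11, 4.25], [0.08, 2.63], [-2.82, 2.82]. Speed limits (rad/s): [2.79, 2.79, 3.14, 3.14, 3.14, 3.14].

## Interface

Orientations are given as a unit quaternion [x, y, z, w].
In Python, from workcell import get_state, camera, job_done, look_for, trace, tip_of gives the robot as it stands.
- The arm moves only by the tool send_rows, never from a script. Its argument "increments" is a list that holds one entry, the list of rows, each a list of 7 numbers: the turn, a rotation vector about the tool's x, y, z in units of 8 degrees (1.0 is 8 degrees), then the shift along the tool's x, y, z in units of 40 mm (1.0 is 40 mm), then the gripper's target within -1 to 1 (shut at 1, half-way at 0, fully open at -1). In form: [[[wx, wy, wz, x, y, z, hand], ...]]. A call has 1 to 20 rows; each row is the pose to reach, as a shift and turn from the pose commanded when the call began, along the tool's axes at that moment; what a row does not reach only later rows make up. A row lasts 1/10 s, in which the tool goes at most 50 mm and 8.59 degrees, less where a joint would pass 70% of its speed; a pose out of reach is approached as far as the arm can. A call with a gripper value outside its range is refused whole. The fingers move at their own pace and stop on an object; "force" is the grip in N (left out, the last holds). Time passes only in rows, so rows that repeat a pose let the fingers close. It gives the time, the measured TCP pose, the force, the opening and the grip force at its end, in the units of the state.
- get_state(): the state, without advancing time (a new reading comes with each control period).
- camera(name): name is "scene" or "side" or "wrist"; returns a dict with "frame" (480x640x3 uint8, red, green, blue), "fx", "fy", "cx", "cy" (pixels), "world_to_cam" (4x4, takes a point from world to camera coordinates). Camera axes: x right, y down, z forward; pixel columns grow to the right and rows downward; lengths in m; the calibration is good to about 2 mm. A picture is of the moment at which its call begins. There is no depth.
- job_done(): hands the job in; it is judged then, once.
Trained networks look in the newest picture that a camera, given by its name, has taken for a name from the list of things; names that differ only in an ending like _2 or _b are one class to them, and where a whole thing is asked for, a point or a joint stands for the part that bears it (a point fixed in the world has none). Each returns a list of dicts, best first, with "p" (0 to 1); they miss things now and then, are a little off and sometimes report something else, mostly with a low value. They report only what shows in the picture. A call takes as long as a camera call. They do not tell look-alikes from the thing itself.
- look_for(camera, query): "position" ([row, column] in pixels, amid what is visible of it).
- trace(camera, query): "pixels" (480x640 bool, what is visible of it) and "position" ([row, column] in pixels, amid what is visible of it).
- tip_of(camera, query): "position" ([row, column] in pixels: a listed point, or the origin of a listed thing).
The state is a dict: "t": time; "joint_pos": joint angles; "qvel": joint speeds; "effort": joint torques, N m; "tcp_pos": TCP position; "eef_rot": TCP orientation; "wrist_force": force on the tool from outside, world axes, zero at the start; "torque": the same for the moment, N m; "width": opening from 0.0 (shut) to 1.0 (fully open); "grip_force": force on a finger pad.
Only numpy, scipy, OpenCV 4.12 (cv2) and the standard library are available. Lean on these libraries where they do the work, as an engineer would, in place of code of your own. Each camera call takes 0.05 s, during which the arm holds its last target. There are 200 camera calls.

## Working session

There is one attempt and no reset: what is moved stays moved. The work goes in short steps, Python scripts to look and compute and a tool call to move; the robot and the scene stay as the last step left them, time stands still between calls to the robot, and variables do not carry over. Pictures are saved under pics/ and viewed, at most 10 in all, crops included, and the job is handed in when it is done.

Besides the shell and the picture viewer there is one more tool, called after "Request:" as a command line: name --argument value ..., lists and objects as JSON in quotes. send_rows: Moves the arm, as the interface text tells. Its arguments: {"type":"object","properties":{"increments":{"type":"array"},"force":{"type":"number"}},"required":["increments"]}

```bash
mkdir -p pics
cat > h.py <<'E'
import numpy as np, cv2
from workcell import *
def save(c,n): cv2.imwrite('pics/'+n,c['frame'][:,:,::-1])
def ray(c,p):
    T=c['world_to_cam'];R=T[:3,:3];t=T[:3,3]
    d=R.T@np.array([(p[1]-c['cx'])/c['fx'],(p[0]-c['cy'])/c['fy'],1.]);return -R.T@t,d/np.linalg.norm(d)
def tri(rs):
    A=sum(np.eye(3)-np.outer(d,d) for o,d in rs);b=sum((np.eye(3)-np.outer(d,d))@o for o,d in rs)
    return np.linalg.solve(A,b)
def onz(c,p,z):
    o,d=ray(c,p);return o+d*(z-o[2])/d[2]
def proj(c,X):
    T=c['world_to_cam'];v=T[:3,:3]@np.array(X)+T[:3,3];return np.array([c['cy']+c['fy']*v[1]/v[2],c['cx']+c['fx']*v[0]/v[2]])
E
python3 - <<'E'
from h import *
s=get_state();print(s)
C={n:camera(n) for n in('scene','side','wrist')}
for n in C: save(C[n],n+'0.png')
for q in ['sleeve_center','spindle_tip','sleeve','mixer','steel_tray','beaker_100','bottle_tris','timer','dropper_1','forceps','marker_black']:
    P={}
    for n in('scene','side'):
        r=tip_of(n,q);P[n]=r
        print(q,n,[(np.round(x['position']).tolist(),round(x['p'],2)) for x in r[:3]])
    if P['scene'] and P['side']: print('   tri',np.round(tri([ray(C[n],P[n][0]['position']) for n in P]),4))
im=np.hstack([cv2.resize(C[n]['frame'],(400,300)) for n in('scene','side')])
E
```

```text
{'t': 0.0, 'joint_pos': array([-1.42048961e+00,  2.07489805e-01,  1.54300926e+00, -1.08116528e-05,
        1.39351971e+00, -1.50493718e-01]), 'qvel': array([-0.00090511, -0.00188335,  0.0014328 , -0.00307334, -0.00131468,
       -0.00087672]), 'effort': array([ 1.47850213e-03, -3.83029246e+01, -2.91597837e+01, -1.56573092e-04,
        1.04347378e-02,  1.19995713e-05]), 'tcp_pos': array([ 0.17023313, -0.54839305,  0.23005993]), 'eef_rot': array([ 9.88710320e-01,  1.49834684e-01, -5.20652443e-06, -1.21305706e-03]), 'wrist_force': array([ 0.63802866, -0.60209503, -0.1098504 ]), 'torque': array([ 0.00938112, -0.05183709, -0.07428188]), 'grip_force': 0.0, 'width': 0.9984239003225163}
sleeve_center scene [([260.0, 264.0], 0.92), ([350.0, 342.0], 0.72), ([229.0, 307.0], 0.67)]
sleeve_center side [([224.0, 338.0], 0.71), ([253.0, 296.0], 0.64)]
   tri [ 0.6539  0.1781 -0.1861]
spindle_tip scene [([206.0, 308.0], 0.85)]
spindle_tip side [([208.0, 339.0], 0.87)]
   tri [ 0.5508 -0.1759  0.123 ]
sleeve scene [([273.0, 264.0], 0.92), ([242.0, 307.0], 0.68)]
sleeve side [([260.0, 297.0], 0.95), (
[... 403 characters left out ...]
ide [([219.0, 389.0], 0.62), ([384.0, 269.0], 0.53)]
   tri [ 0.7058 -0.1238  0.0121]
bottle_tris scene [([257.0, 383.0], 0.78), ([232.0, 356.0], 0.29)]
bottle_tris side [([248.0, 404.0], 0.62)]
   tri [ 0.7003 -0.223  -0.0082]
timer scene [([290.0, 203.0], 0.88)]
timer side [([276.0, 239.0], 0.84)]
   tri [ 0.318  -0.1848  0.0145]
dropper_1 scene [([219.0, 317.0], 0.47)]
dropper_1 side [([200.0, 356.0], 0.6), ([209.0, 339.0], 0.19)]
   tri [ 0.6638 -0.0251  0.0179]
forceps scene [([348.0, 342.0], 0.73)]
forceps side [([350.0, 340.0], 0.63)]
   tri [ 0.4376 -0.4519  0.0126]
marker_black scene [([390.0, 263.0], 0.72)]
marker_black side [([384.0, 271.0], 0.83)]
   tri [ 0.2981 -0.4751  0.0182]
```

View pics/scene0.png

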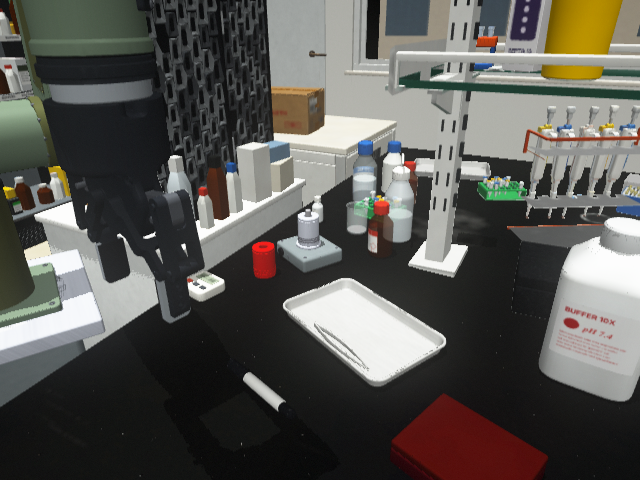

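View pics/side0.png

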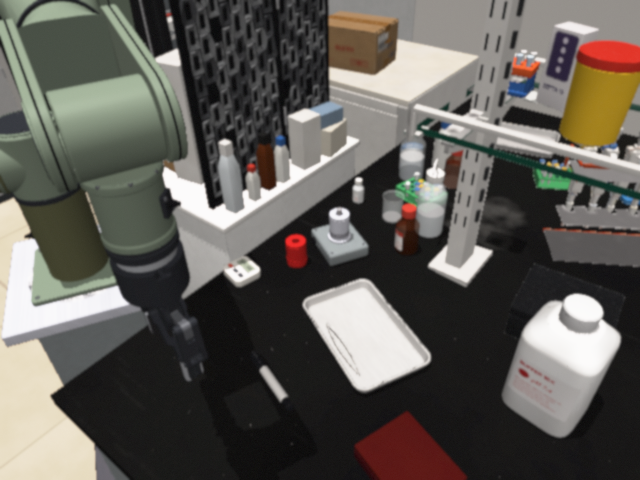

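Run:
```python
from h import *
C={n:camera(n) for n in('scene','side')}
for n in C: print(n,np.round(ray(C[n],(240,320)),3).tolist(),C[n]['fx'])
pr=lambda a,b:np.round(tri([ray(C['scene'],a),ray(C['side'],b)]),4)
print('centre',pr((229,307),(224,338)),'foot',pr((242,307),(234,339)),'tip',pr((206,308),(208,339)),'mix',pr((256,308),(250,339)))
print('red foot',pr((273,264),(260,297)))
for n in C:
    for q in ('steel_tray','forceps'):
        m=trace(n,q)[0]; ys,xs=np.nonzero(m['pixels']);print(n,q,round(m['p'],2),ys.min(),ys.max(),xs.min(),xs.max())
        cs=cv2.findContours(m['pixels'].astype('uint8'),0,2)[0];c=max(cs,key=cv2.contourArea)
        h=cv2.approxPolyDP(cv2.convexHull(c),6,True)[:,0]
        print([(p.tolist(),np.round(onz(C[n],(p[1],p[0]),.021 if q[0]=='s' else .01)[:2],3).tolist()) for p in h])
a=[cv2.resize(C[n]['frame'][r-75:r+75,c-50:c+50],(400,600),interpolation=2) for n,r,c in(('scene',240,290),('side',235,320))]
cv2.imwrite('pics/crop0.png',np.hstack(a)[:,:,::-1])
```

```text
scene [[0.122, -0.903, 0.449], [0.48, 0.765, -0.429]] 457.6281220435082
side [[0.196, -1.004, 0.743], [0.276, 0.737, -0.618]] 509.96511084301915
centre [ 0.5559 -0.1603  0.0668] foot [ 0.5606 -0.1526  0.0323] tip [ 0.5493 -0.1792  0.1244] mix [ 0.5435 -0.1883  0.0186]
red foot [ 0.4556 -0.1562 -0.008 ]
scene steel_tray 0.96 278 385 283 446
[([283, 304], [0.414, -0.317]), ([351, 278], [0.561, -0.309]), ([446, 342], [0.569, -0.538]), ([371, 385], [0.42, -0.549])]
scene forceps 0.95 322 366 314 366
[([314, 322], [0.439, -0.376]), ([366, 366], [0.445, -0.506]), ([333, 347], [0.43, -0.446])]
side steel_tray 0.82 280 391 304 429
[([356, 280], [0.537, -0.298]), ([374, 287], [0.562, -0.332]), ([429, 355], [0.574, -0.526]), ([366, 391], [0.439, -0.551]), ([349, 380], [0.422, -0.52]), ([304, 307], [0.411, -0.329]), ([308, 297], [0.428, -0.306])]
side forceps 0.53 323 373 326 359
[([326, 323], [0.438, -0.375]), ([353, 368], [0.442, -0.492])]
```

View pics/crop0.png

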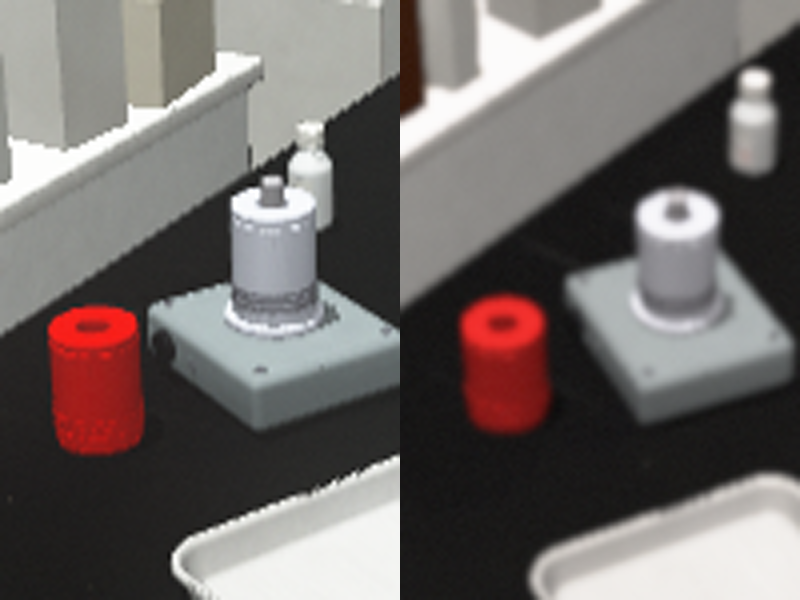

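Two look-alikes are in view: a red one (scene 260,264; side 253,296) standing on the bench, and an aluminium one (scene 229,307; side 224,338) on the grey mixer. The crop confirms that the aluminium one is meant, because it has the spindle stub, the dark foot bands and the mixer seat. The tray is empty in the middle and the forceps lie at its robot-side long edge.

I'll hover over the mixer, turned clockwise first to leave room for the anticlockwise turn.

Request:
send_rows --increments '[[[0, 0, 9, 12, -6.3, 0, -1], [0, 0, 9, 12, -6.3, 0, -1], [0, 0, 9, 12, -6.3, 0, -1], [0, 0, 9, 12, -6.3, 0, -1], [0, 0, 9, 12, -6.3, 0, -1], [0, 0, 9, 12, -6.3, 0, -1], [0, 0, 9, 12, -6.3, 0, -1], [0, 0, 9, 12, -6.3, 0, -1], [0, 0, 9, 12, -6.3, 0, -1], [0, 0, 9, 12, -6.3, 0, -1], [0, 0, 9, 12, -6.3, 0, -1], [0, 0, 9, 12, -6.3, 0, -1], [0, 0, 9, 12, -6.3, 0, -1], [0, 0, 9, 12, -6.3, 0, -1], [0, 0, 9, 12, -6.3, 0, -1], [0, 0, 9, 12, -6.3, 0, -1]]]'

```text
t: 3.15
tcp_pos: [0.5533, -0.1674, 0.2313]
eef_rot: [0.888, -0.461, -0.0, 0.0]
wrist_force: [-0.3, -1.1, -0.5]
width: 0.998
grip_force: 0.0
```

```bash
cat > m.py <<'E'
from h import *
import sys
s=get_state();print(s['t'],s['tcp_pos'],s['eef_rot'],s['joint_pos'].round(2))
W=camera('wrist');S=camera('scene');save(W,sys.argv[1])
from scipy.spatial.transform import Rotation as Ro
R=Ro.from_quat(s['eef_rot']).as_matrix();print(R.round(3).tolist())
for q,z in(('spindle_tip',.110),('sleeve_center',.068),('sleeve',.038),('mixer',0)):
    for n,c in(('wrist',W),('scene',S)):
        for x in tip_of(n,q)[:2]: print(q,n,np.round(x['position']).tolist(),round(x['p'],2),onz(c,x['position'],z).round(4))
E
python3 m.py w1.png
```

```text
3.15 [ 0.55333917 -0.16741462  0.23128341] [ 8.87501449e-01 -4.60804887e-01 -1.00646344e-04  1.53214979e-04] [-0.44  0.21  1.53 -0.    1.4   2.09]
[[0.575, -0.818, -0.0], [-0.818, -0.575, -0.0], [-0.0, 0.0, -1.0]]
spindle_tip wrist [232.0, 320.0] 0.74 [ 0.5536 -0.1663  0.11  ]
spindle_tip scene [209.0, 305.0] 0.58 [ 0.5543 -0.1579  0.11  ]
sleeve_center wrist [216.0, 319.0] 0.57 [ 0.5544 -0.1667  0.068 ]
sleeve_center scene [228.0, 305.0] 0.79 [ 0.5534 -0.1588  0.068 ]
sleeve_center scene [261.0, 264.0] 0.75 [ 0.4196 -0.2408  0.068 ]
sleeve wrist [210.0, 318.0] 0.56 [ 0.5539 -0.1648  0.038 ]
sleeve wrist [255.0, 409.0] 0.56 [ 0.464  -0.1774  0.038 ]
sleeve scene [273.0, 264.0] 0.91 [ 0.4216 -0.2304  0.038 ]
sleeve scene [243.0, 308.0] 0.71 [ 0.555  -0.1669  0.038 ]
mixer wrist [233.0, 318.0] 0.44 [ 0.5361 -0.1384  0.    ]
mixer scene [259.0, 312.0] 0.73 [ 0.5613 -0.1708  0.    ]
```

View pics/w1.png

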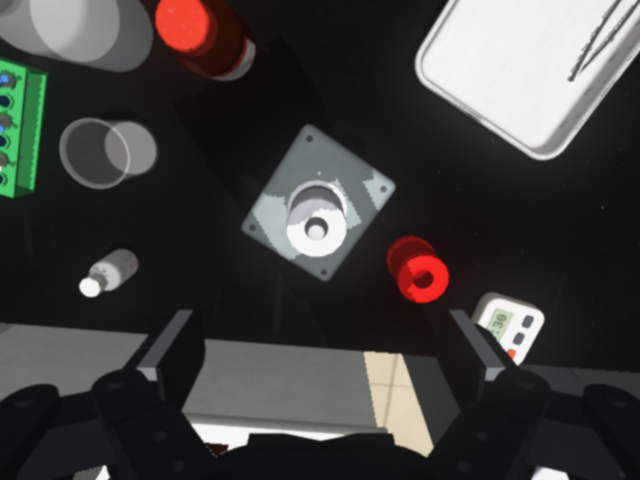

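The wrist picture shows the aluminium sleeve's ring top at about (229,317), with the spindle in it, nearly on the tool axis. The red one is at (270,418), clear of the fingers. I'll go lower and check again from near.

Request:
send_rows --increments '[[[0, 0, 0, 0, 0, 1, -1], [0, 0, 0, 0, 0, 2, -1], [0, 0, 0, 0, 0, 2, -1], [0, 0, 0, 0, 0, 2, -1], [0, 0, 0, 0, 0, 2, -1]]]'

```text
t: 4.15
tcp_pos: [0.5559, -0.1671, 0.1538]
eef_rot: [0.888, -0.46, 0.002, -0.0]
wrist_force: [1.1, 0.1, 0.5]
width: 1.0
grip_force: 0.0
```

```bash
python3 m.py w2.png
python3 - <<'E'
from h import *
s=get_state()
W=camera('wrist');f=cv2.imread('pics/w2.png')
g=cv2.cvtColor(f,cv2.COLOR_BGR2GRAY)
for th in(190,215,235):
    cs=cv2.findContours((g>th).astype('uint8'),0,2)[0]
    for c in cs:
        if cv2.contourArea(c)>1500 and len(c)>10:
            (cx,cy),ax,an=cv2.fitEllipse(c);(ex,ey),er=cv2.minEnclosingCircle(c)
            if 150<cy<330 and 200<cx<440: print(th,cx,cy,ax,onz(W,(cy,cx),.098).round(4),onz(W,(ey,ex),.098).round(4), er)
# predicted height by parallax between hover heights
o,d=ray(W,(240,320));print(o,d)
E
```

```text
4.15 [ 0.55585507 -0.16705185  0.15383375] [ 8.87969133e-01 -4.59897937e-01  2.16820576e-03 -7.77276535e-05] [-0.44  0.29  1.61 -0.    1.24  2.09]
[[0.577, -0.817, 0.004], [-0.817, -0.577, -0.002], [0.004, -0.002, -1.0]]
spindle_tip wrist [278.0, 319.0] 0.73 [ 0.5551 -0.1641  0.11  ]
spindle_tip scene [207.0, 309.0] 0.9 [ 0.565  -0.1538  0.11  ]
spindle_tip scene [241.0, 307.0] 0.48 [ 0.4816 -0.2869  0.11  ]
sleeve_center wrist [256.0, 322.0] 0.71 [ 0.5523 -0.1629  0.068 ]
sleeve_center wrist [308.0, 443.0] 0.59 [ 0.4697 -0.1784  0.068 ]
sleeve_center scene [259.0, 262.0] 0.82 [ 0.4188 -0.2335  0.068 ]
sleeve_center scene [231.0, 310.0] 0.77 [ 0.5552 -0.1756  0.068 ]
sleeve wrist [237.0, 319.0] 0.73 [ 0.5555 -0.1638  0.038 ]
sleeve scene [271.0, 266.0] 0.91 [ 0.4279 -0.2274  0.038 ]
sleeve scene [239.0, 308.0] 0.76 [ 0.5629 -0.1513  0.038 ]
mixer scene [256.0, 307.0] 0.89 [ 0.5607 -0.1518  0.    ]
190 325.4969482421875 283.8260803222656 (38.839874267578125, 73.48326110839844) [ 0.5463 -0.1593  0.098 ] [ 0.5513 -0.1618  0.098 ] 39.080474853515625
215 325.6924743652344 283.62738037109375 (38.217041015625, 70.9508285522461) [ 0.5463 -0.1595  0.098 ] [ 0.5505 -0.1615  0.098 ] 38.26888656616211
[ 0.59747805 -0.22724657  0.29401401] [-0.16912878  0.24220046 -0.95537134]
```

View pics/w2.png

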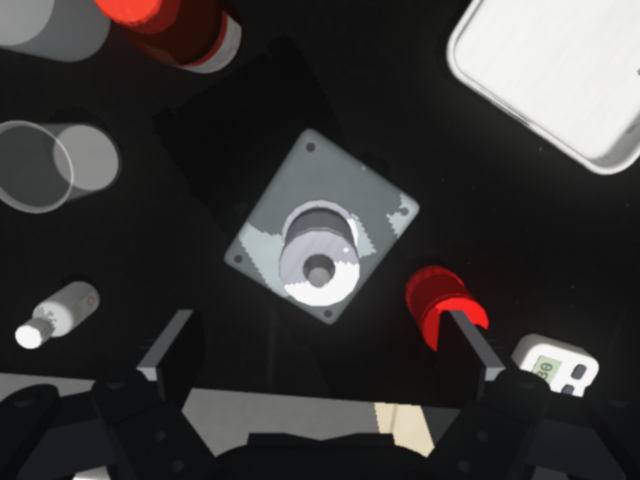

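Run:
```python
from h import *
from scipy.spatial.transform import Rotation as Ro
for k in range(3):
    W=camera('wrist');s=get_state();print(s['tcp_pos'].round(4))
R=Ro.from_quat(s['eef_rot']).as_matrix()
g=cv2.cvtColor(W['frame'],cv2.COLOR_RGB2GRAY)
for q,p,z in(('top',(267,319.5),.098),('tip',(273,319),.110),('red',(318,456),.06),('redfoot',(285,430),.0)):
    X=onz(W,p,z);print(q,X.round(4),'tool',(R.T@(X-s['tcp_pos'])).round(4))
# hough around
b=cv2.HoughCircles(cv2.medianBlur(g,3)[200:330,250:390],cv2.HOUGH_GRADIENT,1,10,param1=80,param2=15,minRadius=34,maxRadius=46)
if b is not None:
    for c in b[0][:4]:
        X=onz(W,(c[1]+200,c[0]+250),.098);print(c+[250,200,0],X.round(4),'tool',(R.T@(X-s['tcp_pos'])).round(4))
for n in range(3):
    x=tip_of('wrist','spindle_tip')[0]['position'];X=onz(W,x,.11);print(x,X.round(4))
```

```text
[ 0.5541 -0.1663  0.1513]
[ 0.5541 -0.1662  0.1512]
[ 0.5541 -0.1663  0.1512]
top [ 0.5544 -0.1653  0.098 ] tool [-0.0006 -0.0008  0.0532]
tip [ 0.5554 -0.1664  0.11  ] tool [ 0.0009 -0.001   0.0412]
red [ 0.4528 -0.1756  0.06  ] tool [-0.0508  0.088   0.0912]
redfoot [ 0.452  -0.1726  0.    ] tool [-0.0537  0.087   0.1512]
[317.5        265.5         39.90000153] [ 0.5557 -0.1654  0.098 ] tool [ 0.0003 -0.0019  0.0532]
[317.5        239.5         35.20000076] [ 0.5639 -0.177   0.098 ] tool [ 0.0145 -0.0018  0.0532]
[315.5 250.5  41. ] [ 0.5613 -0.1716  0.098 ] tool [ 0.0085 -0.0029  0.0532]
[279.5, 319.1] [ 0.5534 -0.1636  0.11  ]
[279.5, 319.1] [ 0.5534 -0.1636  0.11  ]
[279.5, 319.1] [ 0.5534 -0.1636  0.11  ]
```

Request:
send_rows --increments '[[[0, 0, 0, 0, -0.025, 0.6, -1], [0, 0, 0, 0, -0.025, 1.2, -1], [0, 0, 0, 0, -0.025, 1.8, -1], [0, 0, 0, 0, -0.025, 2.28, -1], [0, 0, 0, 0, -0.025, 2.28, -1], [0, 0, 0, 0, -0.025, 2.28, -1], [0, 0, 0, 0, -0.025, 2.28, -1]]]'

```text
t: 5.7
tcp_pos: [0.5561, -0.1663, 0.0616]
eef_rot: [0.888, -0.46, 0.001, -0.0]
wrist_force: [-0.0, -0.8, -0.0]
width: 1.003
grip_force: 0.0
```

Request:
send_rows --increments '[[[0, 0, 0, 0, 0, 0, 0.5], [0, 0, 0, 0, 0, 0, 0.5], [0, 0, 0, 0, 0, 0, 0.5], [0, 0, 0, 0, 0, 0, 0.5], [0, 0, 0, 0, 0, 0, 0.5], [0, 0, 0, 0, 0, 0, 0.5], [0, 0, 0, 0, 0, 0, 0.5], [0, 0, 0, 0, 0, 0, 0.5], [0, 0, 0, 0, 0, 0, 0.5], [0, 0, 0, 0, 0, 0, 0.5], [0, 0, 0, 0, 0, 0, 0.5], [0, 0, 0, 0, 0, 0, 0.5]]]' --force 30

```text
t: 6.9
tcp_pos: [0.5556, -0.166, 0.061]
eef_rot: [0.888, -0.46, 0.001, 0.0]
wrist_force: [-0.3, 0.8, 6.0]
width: 0.5
grip_force: 31.0
```

Request:
send_rows --increments '[[[0, 0, 0, 0, 0, -0.05, 0.5], [0, 0, 0, 0, 0, -0.1, 0.5], [0, 0, 0, 0, 0, -0.12, 0.5], [0, 0, 0, 0, 0, -0.12, 0.5], [0, 0, 0, 0, 0, -0.12, 0.5]]]'

```text
t: 7.4
tcp_pos: [0.5547, -0.1656, 0.0646]
eef_rot: [0.888, -0.46, -0.0, -0.0]
wrist_force: [0.7, 0.1, -1.1]
width: 0.499
grip_force: 30.5
```

Request:
send_rows --increments '[[[0, 0, 0, 0, 0, -0.03, 0.5], [0, 0, 0, 0, 0, -0.06, 0.5], [0, 0, 0, 0, 0, -0.09, 0.5], [0, 0, 0, 0, 0, -0.09, 0.5], [0, 0, 0, 0, 0, -0.09, 0.5], [0, 0, 0, 0, 0, -0.09, 0.5]]]'

```text
t: 8.0
tcp_pos: [0.5547, -0.1656, 0.0681]
eef_rot: [0.888, -0.46, -0.0, -0.0]
wrist_force: [1.2, 0.2, -4.0]
width: 0.499
grip_force: 30.8
```

Fz is −4 N: about 1 N of weight and 3 N on the pin. The side force is about zero, so the sleeve is centred. Now I'll turn in steps smaller than the slot window.

Request:
send_rows --increments '[[[0, 0, -0.3, 0, 0, -0.03, 0.5], [0, 0, -0.6, 0, 0, -0.03, 0.5], [0, 0, -0.8, 0, 0, -0.03, 0.5], [0, 0, -0.8, 0, 0, -0.03, 0.5], [0, 0, -0.8, 0, 0, -0.03, 0.5]]]'

```text
t: 8.5
tcp_pos: [0.5547, -0.1656, 0.0695]
eef_rot: [0.912, -0.41, -0.0, 0.0]
wrist_force: [0.1, -0.6, -5.1]
width: 0.499
grip_force: 31.2
```

Request:
send_rows --increments '[[[0, 0, -0.3, 0, 0, 0, 0.5], [0, 0, -0.6, 0, 0, 0, 0.5], [0, 0, -0.8, 0, 0, 0, 0.5], [0, 0, -0.8, 0, 0, 0, 0.5], [0, 0, -0.8, 0, 0, 0, 0.5]]]'

```text
t: 9.0
tcp_pos: [0.5554, -0.1659, 0.0702]
eef_rot: [0.934, -0.358, 0.001, 0.0]
wrist_force: [0.1, -0.1, -0.6]
width: 0.494
grip_force: 31.4
```

Request:
send_rows --increments '[[[0, 0, 0, 0, 0, 0, 0.5], [0, 0, 0, 0, 0, 0, 0.5]]]'

```text
t: 9.2
tcp_pos: [0.5552, -0.1658, 0.0699]
eef_rot: [0.934, -0.358, 0.0, 0.0]
wrist_force: [-0.1, -0.2, -1.3]
width: 0.497
grip_force: 31.4
```

Request:
send_rows --increments '[[[0, 0, -0.2, 0, 0, 0, 0.5], [0, 0, -0.3, 0, 0, 0, 0.5], [0, 0, -0.3, 0, 0, 0, 0.5]]]'

```text
t: 9.5
tcp_pos: [0.5549, -0.1657, 0.0697]
eef_rot: [0.941, -0.338, -0.0, 0.0]
wrist_force: [0.2, 0.6, -0.8]
width: 0.497
grip_force: 31.4
```

The load dropped to the sleeve's weight alone, so the pin is in the slots. Next I'll lift gently and check the force.

Request:
send_rows --increments '[[[0, 0, 0, 0, 0, -0.04, 0.5], [0, 0, 0, 0, 0, -0.08, 0.5], [0, 0, 0, 0, 0, -0.1, 0.5], [0, 0, 0, 0, 0, -0.1, 0.5]]]'

```text
t: 9.9
tcp_pos: [0.5552, -0.1658, 0.074]
eef_rot: [0.941, -0.338, 0.0, 0.0]
wrist_force: [-0.2, -0.9, -0.9]
width: 0.505
grip_force: 31.4
```

Request:
send_rows --increments '[[[0, 0, 0, 0, 0, -0.04, 0.5], [0, 0, 0, 0, 0, -0.08, 0.5], [0, 0, 0, 0, 0, -0.1, 0.5], [0, 0, 0, 0, 0, -0.1, 0.5]]]'

```text
t: 10.3
tcp_pos: [0.5551, -0.1658, 0.0779]
eef_rot: [0.941, -0.338, 0.0, 0.0]
wrist_force: [-0.1, -0.3, -1.2]
width: 0.497
grip_force: 31.4
```

Request:
send_rows --increments '[[[0, 0, 0, 0, 0, -0.1, 0.5], [0, 0, 0, 0, 0, -0.2, 0.5], [0, 0, 0, 0, 0, -0.3, 0.5], [0, 0, 0, 0, 0, -0.4, 0.5], [0, 0, 0, 0, 0, -0.5, 0.5], [0, 0, 0, 0, 0, -0.5, 0.5]]]'

```text
t: 10.9
tcp_pos: [0.5555, -0.166, 0.0986]
eef_rot: [0.941, -0.338, 0.001, 0.0]
wrist_force: [0.6, 0.7, -0.8]
width: 0.501
grip_force: 31.4
```

Request:
send_rows --increments '[[[0, 0, 0, 0, 0, -0.15, 0.5], [0, 0, 0, 0, 0, -0.3, 0.5], [0, 0, 0, 0, 0, -0.45, 0.5], [0, 0, 0, 0, 0, -0.6, 0.5], [0, 0, 0, 0, 0, -0.75, 0.5], [0, 0, 0, 0, 0, -0.9, 0.5], [0, 0, 0, 0, 0, -1.2, 0.5], [0, 0, 0, 0, 0, -1.6, 0.5], [0, 0, 0, 0, 0, -2, 0.5], [0, 0, 0, 0, 0, -2, 0.5], [0, 0, 0, 0, 0, -2, 0.5]]]'

```text
t: 12.0
tcp_pos: [0.5552, -0.1658, 0.1783]
eef_rot: [0.941, -0.338, 0.001, 0.0]
wrist_force: [-0.2, 0.3, -0.6]
width: 0.501
grip_force: 31.4
```

Run:
```python
from h import *
from scipy.spatial.transform import Rotation as Ro
C={n:camera(n) for n in('scene','side','wrist')};s=get_state();p=s['tcp_pos'];print(s['t'],p,s['width'])
R=Ro.from_quat(s['eef_rot']).as_matrix()
for n in('scene','side'):
    for x in tip_of(n,'sleeve')[:3]: print(n,x['position'],round(x['p'],2))
    print(' expected foot',proj(C[n],[p[0],p[1],p[2]-.023]))
    r=[x for x in trace(n,'steel_tray')][0];c=max(cv2.findContours(r['pixels'].astype('uint8'),0,2)[0],key=cv2.contourArea)
    q=np.array([onz(C[n],(b,a),.021)[:2] for a,b in cv2.convexHull(c)[:,0]],'f4');print(n,'tray',cv2.minAreaRect(q*1000))
q='steel_tray'
for n in('scene','side'): print([ (onz(C[n],x['position'],0.002).round(3),round(x['p'],2)) for x in tip_of(n,q)[:2]])
T=np.array([.493,-.428,.2]);d=T-p;print('d tool units',(R.T@d/.04).round(2),'world',d)
a=[C['scene']['frame'][90:300,200:400],C['side']['frame'][90:300,230:430]]
cv2.imwrite('pics/lift.png',cv2.resize(np.hstack(a),(800,420))[:,:,::-1])
```

```text
12.15 [ 0.55414843 -0.16534033  0.17648689] 0.49773519901688174
scene [274.3, 261.4] 0.85
scene [187.2, 304.7] 0.56
 expected foot [189.61117061 306.46421102]
scene tray ((492.13555908203125, -426.88189697265625), (160.97048950195312, 250.99569702148438), 3.978893995285034)
side [260.0, 297.2] 0.86
side [189.3, 339.9] 0.61
side [334.5, 365.7] 0.29
 expected foot [192.62187411 338.30624809]
side tray ((494.2412414550781, -424.20745849609375), (156.14395141601562, 248.48301696777344), 3.912767171859741)
[]
[(array([ 0.492, -0.427,  0.002]), 0.73)]
d tool units [ 3.    6.04 -0.59] world [-0.06114843 -0.26265967  0.02351311]
```

View pics/lift.png

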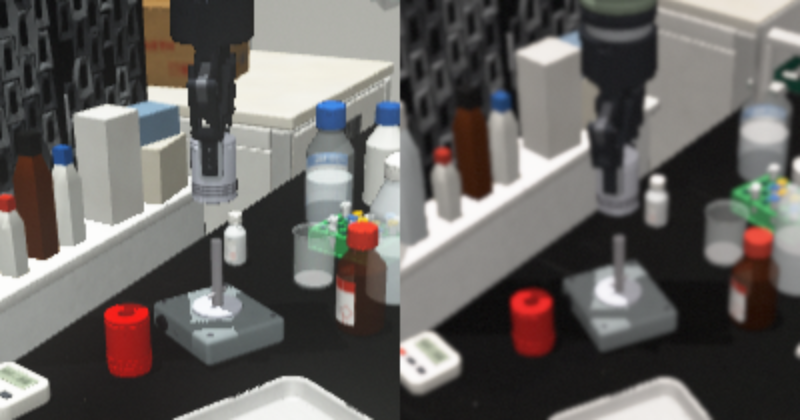

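The sleeve is held upright, clear above the spindle (scene foot at 187,305; side 189,340). Next I'll carry it over the tray's free middle, turning the fingers along the tray's long side.

Request:
send_rows --increments '[[[0, 0, -0.4, 0.25, 0.5, 0, 0.5], [0, 0, -0.9, 0.56, 1.08, 0, 0.5], [0, 0, -1.4, 0.87, 1.68, 0, 0.5], [0, 0, -1.9, 1.18, 2.28, 0, 0.5], [0, 0, -2.4, 1.5, 2.9, 0, 0.5], [0, 0, -2.9, 1.8, 3.5, 0, 0.5], [0, 0, -3.4, 2.13, 4.1, 0, 0.5], [0, 0, -3.9, 2.44, 4.7, 0, 0.5], [0, 0, -4.4, 2.75, 5.3, 0, 0.5], [0, 0, -4.9, 3.0, 5.7, 0, 0.5], [0, 0, -4.9, 3.1, 5.96, 0, 0.5], [0, 0, -4.9, 3.1, 5.96, 0, 0.5], [0, 0, -4.9, 3.1, 5.96, 0, 0.5]]]'

```text
t: 13.75
tcp_pos: [0.4987, -0.4277, 0.1774]
eef_rot: [1.0, -0.004, -0.0, -0.001]
wrist_force: [0.2, -0.5, -0.4]
width: 0.497
grip_force: 31.4
```

Request:
send_rows --increments '[[[0, 0, 0, 0, 0, 0.4, 0.5], [0, 0, 0, 0, 0, 1, 0.5], [0, 0, 0, 0, 0, 1.6, 0.5], [0, 0, 0, 0, 0, 2.2, 0.5], [0, 0, 0, 0, 0, 2.6, 0.5], [0, 0, 0, 0, 0, 2.9, 0.5], [0, 0, 0, 0, 0, 2.9, 0.5], [0, 0, 0, 0, 0, 2.9, 0.5], [0, 0, 0, 0, 0, 2.9, 0.5]]]'

```text
t: 14.65
tcp_pos: [0.4996, -0.4294, 0.0633]
eef_rot: [1.0, -0.003, 0.001, 0.001]
wrist_force: [-0.2, -0.6, -1.1]
width: 0.499
grip_force: 31.4
```

Run:
```python
from h import *
C={n:camera(n) for n in('scene','side')};s=get_state();print(s['t'],s['tcp_pos'],s['eef_rot'],s['wrist_force'])
a=[C['scene']['frame'][240:420,260:460],C['side']['frame'][240:420,260:460]]
cv2.imwrite('pics/place.png',cv2.resize(np.hstack(a),(800,360))[:,:,::-1])
```

```text
14.75 [ 0.49950568 -0.42939479  0.06331696] [ 9.99993656e-01 -3.24075691e-03  9.95243937e-04  1.09323937e-03] [-0.0457109  -1.43829718 -1.18670383]
```

View pics/place.png

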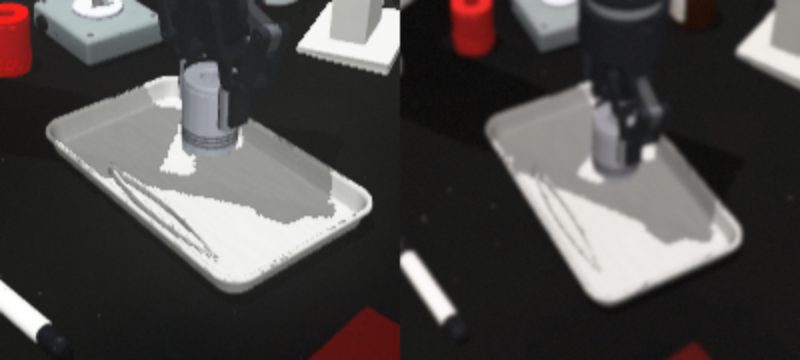

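The sleeve hangs over the tray's free floor, well away from the forceps. I'll lower it gently.

Request:
send_rows --increments '[[[0, 0, 0, 0, 0, 0.25, 0.5], [0, 0, 0, 0, 0, 0.5, 0.5], [0, 0, 0, 0, 0, 0.7, 0.5], [0, 0, 0, 0, 0, 0.85, 0.5], [0, 0, 0, 0, 0, 0.85, 0.5], [0, 0, 0, 0, 0, 0.85, 0.5]]]'

```text
t: 15.35
tcp_pos: [0.4986, -0.4284, 0.0273]
eef_rot: [1.0, -0.003, -0.0, -0.0]
wrist_force: [0.2, 0.2, -0.9]
width: 0.498
grip_force: 31.4
```

Request:
send_rows --increments '[[[0, 0, 0, 0, 0, 0.02, 0.5], [0, 0, 0, 0, 0, 0.05, 0.5], [0, 0, 0, 0, 0, 0.05, 0.5], [0, 0, 0, 0, 0, 0.05, 0.5]]]'

```text
t: 15.75
tcp_pos: [0.4987, -0.4285, 0.0258]
eef_rot: [1.0, -0.003, 0.0, 0.0]
wrist_force: [0.3, 1.0, -1.9]
width: 0.501
grip_force: 31.4
```

Request:
send_rows --increments '[[[0, 0, 0, 0, 0, 0.02, 0.5], [0, 0, 0, 0, 0, 0.04, 0.5], [0, 0, 0, 0, 0, 0.04, 0.5], [0, 0, 0, 0, 0, 0.04, 0.5]]]'

```text
t: 16.15
tcp_pos: [0.4988, -0.4286, 0.025]
eef_rot: [1.0, -0.003, 0.0, 0.0]
wrist_force: [-0.9, 1.8, 5.6]
width: 0.497
grip_force: 32.0
```

Request:
send_rows --increments '[[[0, 0, 0, 0, 0, 0, -0.1], [0, 0, 0, 0, 0, 0, -0.3], [0, 0, 0, 0, 0, 0, -1], [0, 0, 0, 0, 0, 0, -1], [0, 0, 0, 0, 0, 0, -1], [0, 0, 0, 0, 0, 0, -1], [0, 0, 0, 0, 0, 0, -1], [0, 0, 0, 0, 0, 0, -1]]]'

```text
t: 16.95
tcp_pos: [0.4987, -0.4285, 0.0241]
eef_rot: [1.0, -0.003, -0.0, -0.0]
wrist_force: [-0.1, -0.6, 0.4]
width: 1.002
grip_force: 0.0
```

Request:
send_rows --increments '[[[0, 0, 0, 0, 0, -0.2, -1], [0, 0, 0, 0, 0, -0.6, -1], [0, 0, 0, 0, 0, -1.2, -1], [0, 0, 0, 0, 0, -2, -1], [0, 0, 0, 0, 0, -2.8, -1], [0, 0, 0, 0, 0, -3.6, -1], [0, 0, 0, 0, 0, -4, -1], [0, 0, 0, 0, 0, -4, -1], [0, 0, 0, 0, 0, -4, -1]]]'

```text
t: 17.85
tcp_pos: [0.4984, -0.4282, 0.1837]
eef_rot: [1.0, -0.003, -0.0, -0.0]
wrist_force: [-0.4, -0.7, -0.5]
width: 1.002
grip_force: 0.0
```

Run:
```python
from h import *
C={n:camera(n) for n in('scene','side','wrist')};s=get_state();print(s['t'],s['tcp_pos'],s['width'],s['wrist_force'])
for n in C:
    print(n,[(onz(C[n],x['position'],.032).round(3),round(x['p'],2)) for x in tip_of(n,'sleeve_center')[:3]])
a=[C['scene']['frame'][180:420,200:460],cv2.resize(C['wrist']['frame'],(320,240))]
cv2.imwrite('pics/end.png',np.hstack(a)[:,:,::-1])
```

```text
18.0 [ 0.49760914 -0.42731389  0.18135178] 1.001289912071323 [-0.54274705  0.15732348 -0.51171218]
scene [(array([ 0.446, -0.176,  0.032]), 0.65), (array([ 0.501, -0.427,  0.032]), 0.62), (array([ 0.646, -0.054,  0.032]), 0.46)]
side [(array([ 0.448, -0.182,  0.032]), 0.86), (array([ 0.504, -0.428,  0.032]), 0.57)]
wrist [(array([ 0.498, -0.429,  0.032]), 0.66)]
```

View pics/end.png

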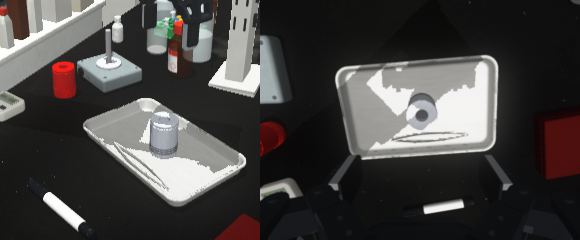

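The sleeve stands upright in the tray's middle (left panel about (132,165)), the forceps and other things are where they were, and the gripper is clear.

```bash
python3 -c "from workcell import *;print(job_done())"
```

```text
the job is handed in; nothing more can be done
None
```

The sleeve came off the spindle and is standing upright in the middle of the steel tray; the pull on the pin stayed at about 4 N, the other things look unmoved, and I handed the job in at about 18 s, though no verdict came back.

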